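# Slide the brass nameplate blank out past the taped end of the bench riser

## Robot

A 6-joint arm with a two-finger parallel gripper is mounted at the origin on the work surface. World frame = base frame: x ahead of the robot, y to its left, z up, the work surface at z = 0. Lengths are in m, angles in rad, forces in N, time in s.
With the tool pointing down it reaches from about 0.35 to 0.85 m from the base axis. Payload 8.1 kg.
Tool frame: the origin (TCP) lies midway between the tips of the shut fingers; the grasp point (between the pads) lies 19 mm behind it (bot.grip_point_offset is the distance from the TCP to the grasp point, in m); z points along the fingers, y is the line along which they close (so a half turn about z gives the same grasp; the last joint's range is limited). The gripper opens to 93 mm and grips with 3 to 60 N. Pads are 15 mm wide; open, the fingers measure 128 mm over their backs; the gripper's body (75 mm by 188 mm) begins 65 mm behind the grasp point.
Start: joints at [-1.389, 0.13, 1.488, -0, 1.523, -0.085], TCP at [0.158, -0.579, 0.219] pointing down, gripper open.
Joint ranges: [-2.96, 2.96], [-0.89, 2.26], [0.02, 2.5], [-1.34, 4.48], [0, 2.73], [-2.66, 2.66]. Speed limits (rad/s): [2.39, 2.39, 2.79, 3.14, 3.14, 3.14].

## Interface

Orientations are given as a rotation vector (axis times angle).
In Python, from cell import bot gives the robot as it stands. The module is installed in compiled form; this text tells all that it offers. Calls block until the motion is done:
- bot.goto(position, orientation): joint-space move of the TCP to a pose.
- bot.movel(position, rot=None, max_speed=0.15): straight line of the TCP; rot=None keeps the orientation; max_speed is the mean speed in m/s.
- bot.set_joints(angles): joint-space move.
- bot.open() and bot.grasp(): open the fingers fully, or close them until they stop; the grip force is fixed at half the most.
- bot.sleep(seconds).
- bot.ik(position, orientation): joint angles nearest the present ones, or None.
- bot.get_image(name): name is "scene" or "top" or "wrist"; returns a dict with "img" (384x512x3 uint8, blue, green, red), "camera_matrix" (3x3 intrinsics, pixels), "dist" ([k1, k2, p1, p2, k3] as OpenCV has them; the pictures are not rectified), "extrinsics" (4x4, takes a point from camera to world coordinates). Camera axes: x right, y up, looking along -z (the intrinsics and any distortion apply to the point x, -y, -z); pixel columns grow to the right and rows downward; lengths in m; the calibration is good to about 2 mm. A picture is of the moment at which its call begins. There is no depth.
A pose or a line that the arm cannot do raises bot.IKError and nothing moves.
- bot.close_job(): hands the job in; it is judged then, once.
Readings, each from a call of its own:
- bot.read_time_s(): time.
- bot.read_joints(): joint angles.
- bot.read_dq(): joint speeds.
- bot.read_effort(): joint torques, N m.
- bot.read_eef_pos(): TCP position.
- bot.read_eef_rot(): TCP orientation.
- bot.read_ft_force(): force on the tool from outside, world axes, zero at the start.
- bot.read_ft_torque(): the same for the moment, N m.
- bot.read_finger_gap(): opening from 0.0 (shut) to 1.0 (fully open).
- bot.read_grip_force(): force on a finger pad.
Only numpy, scipy, OpenCV 4.12 (cv2) and the standard library are available. Lean on these libraries where they do the work, as an engineer would, in place of code of your own. Each camera call takes 0.05 s, during which the arm holds its last target. There are 200 camera calls.

## Task

Push the brass plate along the white riser, flat on its top, until about 40 mm of it sticks out squarely past the red-taped end, so that its edge can be got at for masking. Only push it with the fingers: do not lift or tip it, let it fall, or disturb the grey plate, the paint jar, the green can or the tumbler. Leave it lying there, still and untouched.

Things in the scene. Friction and masses are not known exactly. Their poses are not given: they have to be found in the camera images.
- ledge: white bench riser with pigeonholes, fixed to the bench, 220 (its x) by 340 (its y) by 60 high; its flat, open top, with no rim, is at 60 above the bench. Origin: centre of its underside. Its long axis is y; the end at its -y (to the robot's right) carries red tape, 10 wide on the top and over the 12 thick end face of the top board. It stands at any yaw within about 0.25 rad.
- tape_end (a point): middle of the upper edge of the riser's taped end (riser frame: 0, -170, 60); axes as the riser's; beyond the end is its -y
- brass_plate: loose brass plate, 80 (its x) by 120 (its y) by 6 thick, 0.3 to 0.65 kg, flat on the riser in one of two lanes side by side (riser x = -55 or +55, the grey plate in the other), turned up to about 0.12 rad from the riser's long axis. Origin: centre of its underside. Its -y end leads towards the taped end; it starts wholly on the riser, at least 100 short of that end.
- lead_edge (a point): middle of the brass plate's leading end face (plate frame: 0, -60, 3)
- trail_edge (a point): middle of the brass plate's trailing end face, where a push goes in (plate frame: 0, 60, 3); the riser's top is free behind it
- grey_plate: loose dark grey plastic plate of the same size, 80 by 120 by 6, about 0.15 kg, flat on the riser in the other lane; to be left alone. Origin: centre of its underside, y along its length
- paint_jar: small glass paint jar with blue cap, 44 across, 55 high, standing on the bench some 150 beyond the taped end. Origin: centre of its underside
- thinner_can: green can, 54 across, 75 high, standing on the bench on the far side (+x) of the riser. Origin: centre of its underside
- tumbler: steel tumbler, 72 across, 90 high, standing on the bench on the far side (+x) of the riser. Origin: centre of its underside
Things that resemble listed ones, but are neither listed nor needed, are in the scene too. There is more than one size of the brass_plate; the one meant has the size given above.

How it is judged:
At the end, for the whole second after the job is handed in: The brass plate lies still and flat on the riser, its leading edge 30 to 50 mm past the taped end, square to it within about 8 degrees and within the riser's width; the grey plate is within 12 mm and the jar, can and tumbler within 20 mm of where they were (y of lead_edge in the frame of tape_end between -0.05 and -0.03 m and x of brass_plate in the frame of ledge between -0.075 and 0.075 m and angle between the y axis of brass_plate and the y axis of ledge, either way round below 0.15 rad and angle between brass_plate's own z axis and vertical below 0.04 rad and height (world z) of brass_plate between 0.057 and 0.063 m and linear speed of brass_plate below 0.01 m/s and distance of grey_plate from where it was at the start of the episode below 0.012 m and distance of each of paint_jar, thinner_can, tumbler from where it was at the start of the episode below 0.02 m); the robot touches nothing.
It fails at once if the brass plate is lifted off the riser (height (world z) of brass_plate above 0.07 m).
It fails at once if the brass plate is tipped or falls (angle between brass_plate's own z axis and vertical above 0.12 rad or height (world z) of brass_plate below 0.045 m).
It fails at once if the grey plate is disturbed (distance of grey_plate from where it was at the start of the episode above 0.012 m).
It fails at once if the jar, can or tumbler is disturbed (distance of any of paint_jar, thinner_can, tumbler from where it was at the start of the episode above 0.02 m).
It also fails if it takes over 45 s, if anything falls off the work surface, if the arm or the gripper's body presses on something with over 40 N, if the wrist force passes 120 N, or if a joint passes its speed limit or range.

## Working session

There is one attempt and no reset: what is moved stays moved. The work goes in short steps, each a Python script; the robot and the scene stay as the last script left them, time stands still between calls to the robot, and variables do not carry over. Pictures are saved under pics/ and viewed, at most 10 in all, crops included, and the job is handed in when it is done.

```bash
mkdir -p pics
python3 - <<'E'
from cell import bot
import cv2,pickle
for n in("top","scene"):
    d=bot.get_image(n); cv2.imwrite(f"pics/{n}0.png",d["img"]); pickle.dump(d,open(f"{n}0.pkl","wb"))
    print(n,d["camera_matrix"],d["dist"],d["extrinsics"])
print(bot.read_eef_rot(),bot.read_time_s())
E
```

```text
top [[425.41602168   0.         252.56514897]
 [  0.         425.41602168 190.83361996]
 [  0.           0.           1.        ]] [-0.16025115  0.          0.          0.          0.        ] [[-1.16085056e-02  9.89127534e-01 -1.46601379e-01  3.91182651e-01]
 [-9.99929837e-01 -1.18288832e-02 -6.31528672e-04 -6.00698809e-02]
 [-2.35879299e-03  1.46583762e-01  9.89195449e-01  1.03257432e+00]
 [ 0.00000000e+00  0.00000000e+00  0.00000000e+00  1.00000000e+00]]
scene [[497.73390651   0.         255.170962  ]
 [  0.         497.73390651 191.73744842]
 [  0.           0.           1.        ]] [-0.0169693  0.         0.         0.         0.       ] [[ 0.08472452 -0.74869854  0.65747415  1.40422889]
 [ 0.99639969  0.06569454 -0.05359006 -0.12317676]
 [-0.00306966  0.65964743  0.75156892  1.08273228]
 [ 0.          0.          0.          1.        ]]
[-3.11214526e+00 -4.17576082e-01  1.00646226e-04] 0.1
```

View pics/top0.png

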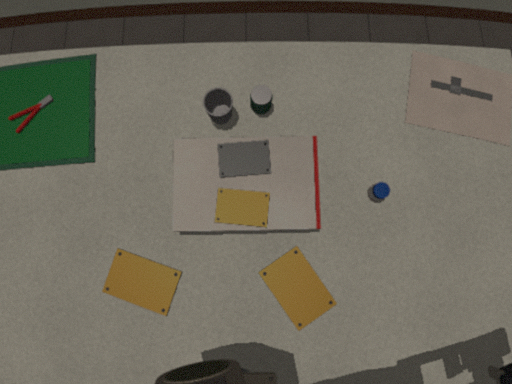

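View pics/scene0.png

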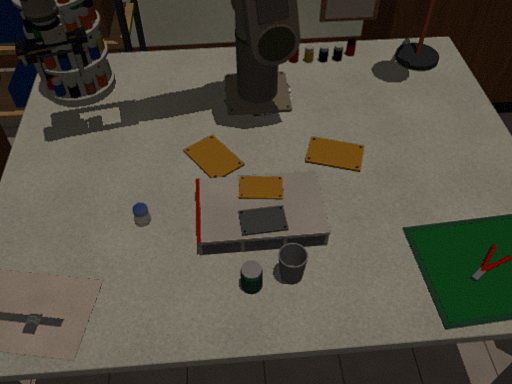

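The top picture has three brass candidates: (242,208) on the riser, and (143,281) and (297,288), which are larger and lie on the bench. I choose (242,208). The red tape is at column 317, and the jar is at (380,191). Next I measure both plates and the riser, and check the choice in a crop.

```bash
cat > h.py <<'E'
import cv2,numpy as np
def unproj(d,px,z):
    """pixels (N,2) -> world points on plane z"""
    n=cv2.undistortPoints(np.float64(px).reshape(-1,1,2),d["camera_matrix"],np.array(d["dist"])).reshape(-1,2)
    T=d["extrinsics"]; r=np.c_[n[:,0],-n[:,1],-np.ones(len(n))]@T[:3,:3].T
    return T[:3,3]+r*((z-T[2,3])/r[:,2])[:,None]
def rects(d,mask,z,amin=60):
    """minimum-area world rectangles of blobs: centre, (long, short), yaw of long axis from +y"""
    out=[]
    for c in cv2.findContours(mask.astype(np.uint8),cv2.RETR_EXTERNAL,cv2.CHAIN_APPROX_NONE)[0]:
        if cv2.contourArea(c)<amin: continue
        w=unproj(d,c.reshape(-1,2),z)[:,:2]
        b=cv2.boxPoints(cv2.minAreaRect(np.float32(w*1000)))/1000
        e=[b[1]-b[0],b[2]-b[1]]; e.sort(key=np.linalg.norm); l=e[1]*np.sign(e[1][1])
        out.append((b.mean(0),np.linalg.norm(e[1]),np.linalg.norm(e[0]),np.arctan2(-l[0],l[1]),c.reshape(-1,2).mean(0)))
    return out
def masks(im):
    h=cv2.cvtColor(im,cv2.COLOR_BGR2HSV).astype(int); H,S,V=h[...,0],h[...,1],h[...,2]
    return dict(brass=(H>12)&(H<32)&(S>120)&(V>70),red=((H<8)|(H>172))&(S>130)&(V>60))
E
python3 - <<'E'
import pickle,cv2,numpy as np
from h import *
np.set_printoptions(precision=4,suppress=True)
for n in("top","scene"):
    d=pickle.load(open(n+"0.pkl","rb")); m=masks(d["img"])
    for k,z in(("brass",.066),("red",.06)):
        for r in rects(d,m[k],z): print(n,k,*r)
d=pickle.load(open("top0.pkl","rb"))
im=d["img"]
cv2.imwrite("pics/crop0.png",cv2.resize(im[85:245,160:400],None,fx=3.3,fy=3.3,interpolation=cv2.INTER_CUBIC))
E
```

```text
top brass [0.3298 0.1959] 0.15852454 0.10510333 -0.33832985 [141.4857 281.5048]
top brass [ 0.3132 -0.1574] 0.15805049 0.10466409 -0.9810414 [297.2381 287.7884]
top brass [ 0.4973 -0.0345] 0.117036365 0.077641495 -0.103581816 [242.1104 207.1656]
top red [ 0.5562 -0.2079] 0.21763253 0.008649332 -1.5631548 [316.2606 182.    ]
top red [0.7269 0.5087] 0.090720296 0.049579766 0.36340463 [ 24.7156 115.9633]
scene brass [ 0.4981 -0.0342] 0.11943652 0.08093727 -0.087682396 [260.7165 186.8268]
scene brass [0.3833 0.1934] 0.15863492 0.10840793 -0.3469859 [334.9276 152.8355]
scene brass [ 0.3671 -0.1612] 0.15952642 0.106799304 -0.9777003 [213.1532 156.5806]
scene brass [ 0.1123 -0.7975] 0.074342616 0.024623498 -0.09246534 [ 11.0385 112.5385]
scene brass [-0.4604 -0.4769] 0.2121587 0.03012832 -1.5631255 [128.5082  14.459 ]
scene red [0.7836 0.5095] 0.09108154 0.050570276 0.637767 [493.566  259.7358]
scene red [ 0.5563 -0.2068] 0.21703674 0.010212526 1.5641861 [197.5267 210.7405]
```

View pics/crop0.png

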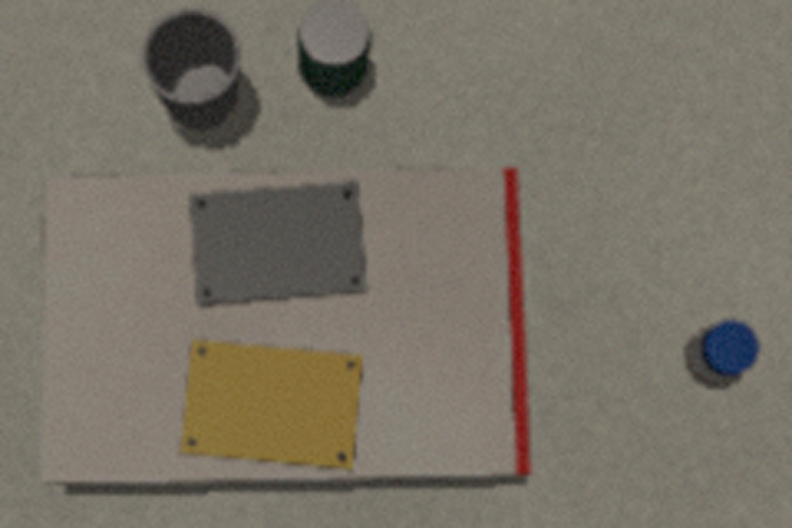

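The crop confirms it: the brass plate on the riser measures 120 x 80 mm, and the bench ones 158 x 105. Riser yaw is about 0, with the taped edge at y = -0.212. The plate's yaw is about -0.095. I'll push with shut fingers (about 35 mm wide face) and turn them to 0 during the push. I'll stop short to look.

```bash
cat >> h.py <<'E'
from scipy.spatial.transform import Rotation as R
B=np.array([[0,1,0],[1,0,0],[0,0,-1.]]).T
def rot(yaw,s=1):
    m=np.array([[0,s,0],[s,0,0],[0,0,-1.]])
    return (R.from_euler("z",yaw)*R.from_matrix(m)).as_rotvec()
E
sed -i '/^B=/d' h.py
python3 - <<'E'
from cell import bot
from h import *
np.set_printoptions(precision=4,suppress=True)
q=bot.read_joints(); c=[(np.abs(k-q).sum() ,s) for s in(1,-1) if (k:=bot.ik([.506,.065,.2],rot(-.095,s))) is not None]
s=min(c)[1]; print(c,s)
bot.grasp(); bot.goto([.506,.065,.2],rot(-.095,s))
print(bot.read_time_s(),bot.read_ft_force())
bot.movel([.506,.065,.0625],max_speed=.08)
print(bot.read_eef_pos(),bot.read_ft_force(),bot.read_time_s())
bot.movel([.505,.04,.0625],max_speed=.04)
print(bot.read_eef_pos(),bot.read_ft_force(),bot.read_time_s())
d=bot.get_image("scene")
for r in rects(d,masks(d["img"])["brass"],.066): print(*r)
cv2.imwrite("pics/s1.png",cv2.resize(d["img"][120:300,120:360],None,fx=3,fy=3))
E
```

```text
[(np.float64(2.1669215959958517), 1)] 1
4.1417 [ 0.4359 -0.018  -0.1691]
[0.5064 0.065  0.0631] [-0.1565  0.1863  0.221 ] 6.0083
[0.505  0.04   0.0625] [0.7409 0.7925 0.588 ] 6.7833
[ 0.4968 -0.0486] 0.09038737 0.080939114 -0.08773501 [252.068  190.7282]
[0.3832 0.1931] 0.1590713 0.108608425 -0.33453485 [334.8961 153.0714]
[ 0.3678 -0.161 ] 0.16085885 0.106635205 -0.97761995 [213.5238 156.8095]
[ 0.1123 -0.7975] 0.074342705 0.024623547 -0.0924617 [ 11.0385 112.5769]
[-0.269  -0.8689] 0.12187648 0.027544709 0.008955747 [15.7681 47.058 ]
[-0.4604 -0.477 ] 0.21199547 0.030591967 -1.5687861 [128.5246  14.459 ]
```

View pics/s1.png

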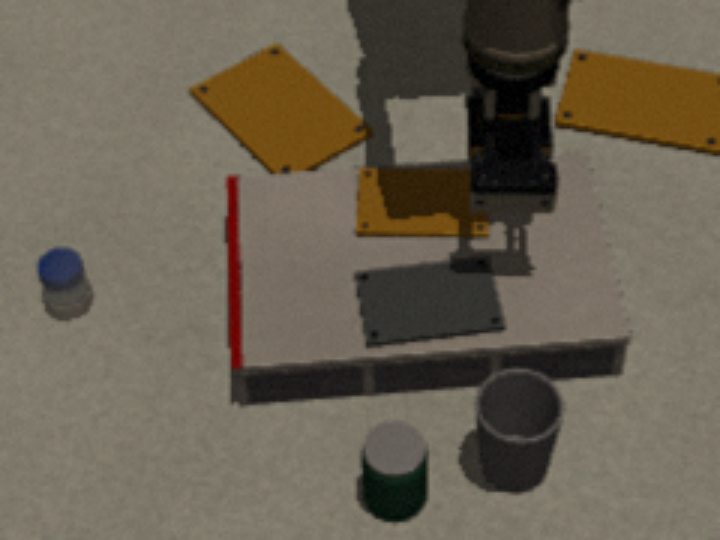

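The fingers are down behind the plate, which is unmoved, with its lead edge (crop column 358) at y = -0.094. Now the main push, stopping about 20 mm short.

```bash
cat >> h.py <<'E'
def lead(d):
    """brass target lead-edge midpoint, yaw, visible length"""
    for c,l,s,y,_ in rects(d,masks(d["img"])["brass"],.066):
        if abs(c[0]-.5)<.07 and -.3<c[1]<.05: print("lead",c-l/2*np.array([-np.sin(y),np.cos(y)]),"yaw %.3f l %.3f s %.3f"%(y,l,s))
E
python3 - <<'E'
from cell import bot
from h import *
np.set_printoptions(precision=4,suppress=True)
print("gap",bot.read_finger_gap())
for y,w in((.01,-.09),(-.05,-.05),(-.105,-.01)):
    f=(.04-y)/.145
    bot.movel([.505-.0*f,y,.0625],rot(w),max_speed=.04)
    print(bot.read_eef_pos(),bot.read_ft_force(),bot.read_ft_torque(),bot.read_time_s())
    lead(bot.get_image("scene"));lead(bot.get_image("top"))
d=bot.get_image("scene"); cv2.imwrite("pics/s2.png",cv2.resize(d["img"][120:300,120:360],None,fx=3,fy=3))
E
```

```text
gap 0.004312358158134956
[0.505  0.0097 0.0625] [0.5941 0.1203 0.2552] [-0.0838 -0.0857 -0.0062] 7.7333
lead [ 0.4906 -0.1198] yaw -0.087 l 0.087 s 0.081
lead [ 0.5324 -0.0876] yaw 1.456 l 0.078 s 0.071
[ 0.505  -0.05    0.0625] [-0.1339  1.3821  0.2054] [ 0.1824 -0.0866 -0.0202] 9.4833
lead [ 0.5269 -0.1653] yaw 1.414 l 0.078 s 0.037
[ 0.505  -0.105   0.0625] [-0.0364  0.5882 -0.2627] [ 0.1723 -0.1265  0.0334] 11.1083
lead [ 0.4802 -0.2325] yaw -0.205 l 0.095 s 0.082
lead [ 0.4877 -0.1642] yaw 1.234 l 0.032 s 0.027
```

View pics/s2.png

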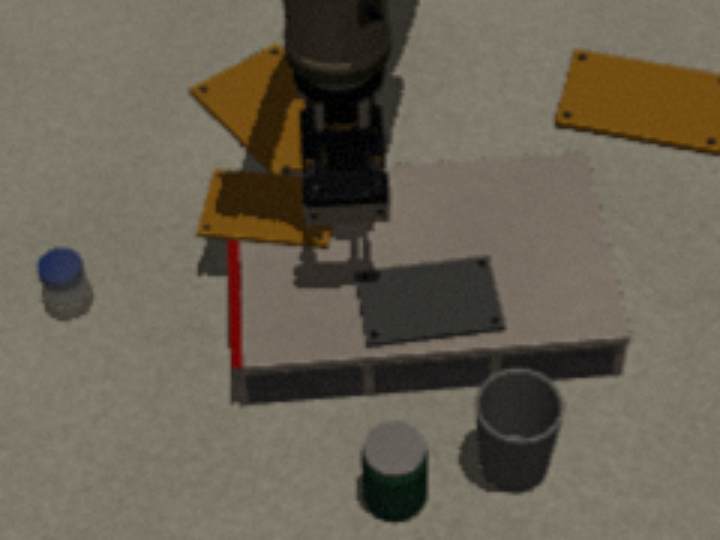

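The push went in off-centre and turned the plate to about -0.2 rad (crop: lead edge from (215,172) to (198,237)). I'll back off, measure in clear view, then push on its near (-x) side to square it.

Run:
```python
from cell import bot
from h import *
np.set_printoptions(precision=4,suppress=True)
bot.movel([.505,-.07,.0625],max_speed=.06)
bot.movel([.505,-.04,.11],max_speed=.08)
bot.movel([.50,.10,.15],max_speed=.12)
print(bot.read_time_s())
lead(bot.get_image("scene"));d=bot.get_image("top");lead(d)
cv2.imwrite("pics/t3.png",cv2.resize(d["img"][85:245,160:400],None,fx=3.3,fy=3.3,interpolation=cv2.INTER_CUBIC))
```

```text
14.2083
lead [ 0.4803 -0.2319] yaw -0.213 l 0.118 s 0.080
```

View pics/t3.png

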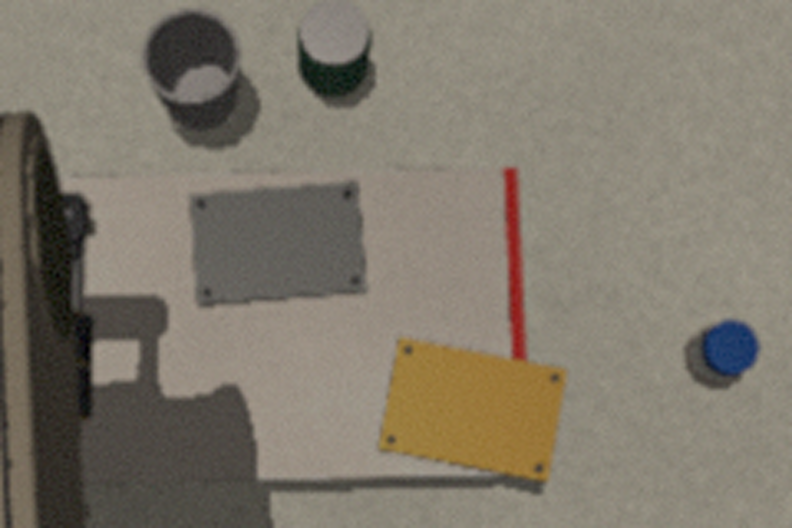

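In the top crop the plate lies flat, turned to -0.213, with its lead edge at y = -0.232, about 20 mm out. The grey plate is unmoved. Now I push near the -x trailing corner.

Run:
```python
from cell import bot
from h import *
np.set_printoptions(precision=4,suppress=True)
bot.movel([.474,-.065,.11],rot(0),max_speed=.12)
bot.movel([.474,-.075,.0625],max_speed=.08)
for y in(-.105,-.114):
    bot.movel([.474,y,.0625],max_speed=.03)
    print(bot.read_eef_pos(),bot.read_ft_force()); lead(bot.get_image("scene"))
bot.movel([.474,-.08,.0625],max_speed=.06)
bot.movel([.474,-.05,.11],max_speed=.1)
bot.movel([.49,.10,.15],max_speed=.15)
print(bot.read_time_s());lead(bot.get_image("scene"))
```

```text
[ 0.474  -0.105   0.0624] [-0.6434  2.2758 -0.3295]
lead [ 0.4843 -0.2382] yaw -0.180 l 0.097 s 0.082
[ 0.4742 -0.1145  0.0626] [0.566  0.4355 0.4036]
lead [ 0.4941 -0.2475] yaw -0.087 l 0.093 s 0.080
20.9667
lead [ 0.494  -0.2475] yaw -0.088 l 0.120 s 0.080
```

Lead edge is 35 mm out, yaw -0.088. A last 5 mm nudge at the same place will centre both.

Run:
```python
from cell import bot
from h import *
np.set_printoptions(precision=4,suppress=True)
bot.movel([.474,-.065,.11],max_speed=.15)
bot.movel([.474,-.085,.0625],max_speed=.08)
bot.movel([.474,-.1195,.0625],max_speed=.03)
bot.movel([.474,-.085,.0625],max_speed=.06)
bot.movel([.474,-.05,.11],max_speed=.1)
bot.movel([.49,.10,.15],max_speed=.15)
print(bot.read_time_s());d=bot.get_image("scene");lead(d)
for r in rects(d,masks(d["img"])["red"],.06): print(*r)
d=bot.get_image("top")
for r in rects(d,masks(d["img"])["brass"],.066): print(*r)
cv2.imwrite("pics/t4.png",cv2.resize(d["img"][85:245,160:400],None,fx=3.3,fy=3.3,interpolation=cv2.INTER_CUBIC))
```

```text
27.05
lead [ 0.4961 -0.2508] yaw -0.057 l 0.119 s 0.082
[0.7866 0.5173] 0.09260396 0.051034264 0.85671425 [493.6321 259.5189]
[ 0.6021 -0.2071] 0.12560667 0.010229176 1.5641047 [197.7683 223.    ]
[0.3334 0.2065] 0.13622476 0.104586005 -0.33968997 [133.2308 280.7308]
[ 0.3133 -0.1573] 0.15786932 0.10442152 -0.9802116 [297.2222 287.7831]
[ 0.5002 -0.1914] 0.11767862 0.08101639 -0.08299825 [309.9394 205.2061]
```

View pics/t4.png

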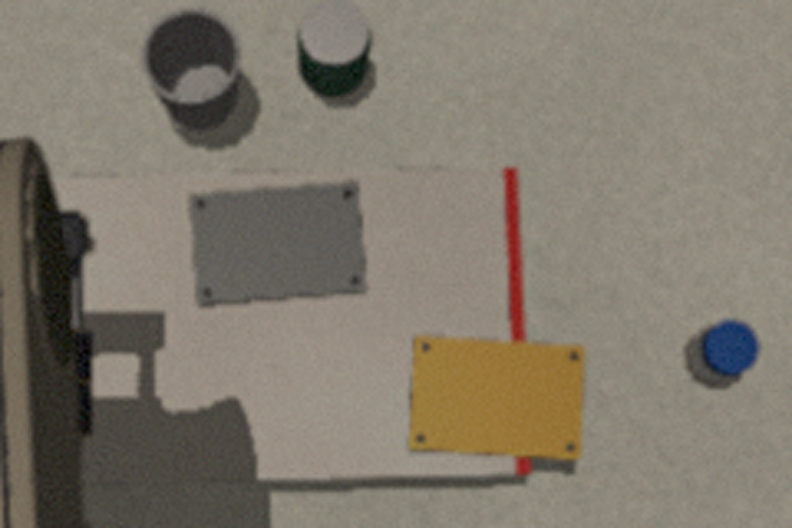

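The plate's front edge, at crop column 582, is about 38 mm past the tape. Yaw is about -0.06, and nothing else has moved. I'm handing it in.

```bash
python3 -c "
from cell import bot
print(bot.close_job(),bot.read_time_s())"
```

```text
the job is handed in; nothing more can be done
the job is handed in; nothing more can be done
```

I handed the job in with the brass plate flat on the riser, about 38 mm past the taped end and about 0.06 rad off square by the cameras; the other items look unmoved and the arm is clear, but no verdict came back.

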